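# Put the tape measure away in the push-latch drawer

### The job

Press the drawer once so that its push-push latch lets go and it glides fully open, put the tape measure into it, and then press it shut until it locks and stays closed by itself. Press the drawer gently, never harder than 22 N, and leave the other things where they are.

Things in the scene. Friction and masses are not known exactly. Their poses are not given: they have to be found in the camera images.
- unit: Wooden one-drawer box fixed on the worktop, 200 (its x, depth) x 160 (y) x 92 (z) mm, open front facing its -x. Origin: centre of its underside. Its +x points to its back: the direction in which the drawer is pressed. (The smaller wooden box with a brass knob is not it.)
- drawer: Drawer of that box, sliding along the box's x. Origin and axes coincide with the box's when its panel is exactly flush; locked it rests 2 mm out from that (towards -x), fully open 110 mm out. A spring (5 N) always pushes it out, a damper slows it to about 0.1 m/s. Inside 104 (x) x 128 (y) mm; side and back walls 36 mm above its floor, 6 mm thick; the box's roof is 70 mm above its floor.
- drawer_pad (a point): Centre of the flat face of the aluminium push pad on the drawer's front: 70 mm wide (y), 26 mm high (z), 44 mm proud of the panel, 61 mm above the worktop; fingers pointing down can press it towards the box's +x. Pressing takes 5 to 8 N; at the stop it steps up 6 N, then 6 N per mm: 12 to 16 N means a full stroke. Over 22 N damages the latch. No force is needed to let go.
- drawer_in (a point): Centre of the drawer's inner floor, 14 mm above the worktop, 104 mm behind the push pad's face. With the drawer fully open nearly all of the inside lies clear in front of the box (box roof 92 mm high).
- tape_centre (a point): Centre, half-way up, of the pocket tape measure that stands alone on the left front of the worktop (not the one at the far back left): body 28 mm (its x) x 60 mm (its y) x 61 mm high, about 160 g; the axes are its own, z up. The blade's hook sticks out 5 mm at its -y end at the bottom. Take it across the 28 mm.
- masking_tape: Bystander: roll of masking tape lying flat, 100 mm across, 25 mm high; origin under its centre.
- wax_pot: Bystander: low round pot, 62 mm across, 35 mm high; origin under its centre.
- spool_0: Bystander: small reel of thread, 31 mm across, 43 mm high, on the left of the box; origin under its centre.
- spool_1: Bystander: small reel of thread, 31 mm across, 43 mm high, at the right front; origin under its centre.
- can: Bystander: small open metal can, 67 mm across, 97 mm high; origin under its centre.
- drawer_panel (a point): Middle of the drawer's front panel (140 x 72 mm), 44 mm behind the pad's face. Latch: press in until a springy stop is felt, then let it come back: a locked drawer is now released and glides open, an open one stays locked. A stroke well short of the stop changes nothing. The stop lies 15 to 34 mm inwards of the locked position, hidden and different each time: it must be felt.

How it is judged:
By the outcome, as a careful person would: the job done as asked, in the order asked, and still so for the second after the job is handed in, with the robot touching nothing.
It also fails if it takes over 72 s, if anything falls off the work surface, if the arm or the gripper's body presses on something with over 40 N, if the wrist force passes 120 N, or if a joint passes its speed limit or range.

### The arm

A 6-joint arm with a two-finger parallel gripper is mounted at the origin on a cart in front of the work surface, level with it; the furniture and walls round the work are solid. World frame = base frame: x ahead of the robot, y to its left, z up, the work surface at z = 0. Lengths are in m, angles in degrees, forces in N, time in s.
With the tool pointing down it reaches from about 0.35 to 0.875 m from the base axis. Payload 4.2 kg.
Tool frame: the origin (TCP) lies between the finger pads; the fingertips stand 11 mm ahead of it and the grasp point (between the pads) lies 8 mm behind it; z points along the fingers, y is the direction in which the jaws open and shut (so a half turn about z gives the same grasp; the last joint's range is limited). The gripper opens to 87 mm and grips with 3 to 60 N. Pads are 19 mm wide; open, the fingers measure 117 mm over their backs; the gripper's body (75 mm by 190 mm) begins 51 mm behind the grasp point.
Start: joints at [84.603, 22.042, 0.453, 0, -68.411, -14.817], TCP at [0.216, 0.586, 0.234] pointing down, gripper open.
Joint ranges: [-179.83, 179.83], [-69.29, 118.12], [-61.27, 80.66], [-181.25, 117.63], [-171.15, -9.14], [-177.46, 177.46]. Speed limits (degrees/s): [159.86, 159.86, 180, 180, 180, 180].

### API

Orientations are given as a 3x3 rotation matrix whose columns are the frame's x, y, z axes.
In Python, from station import sense, capture, get_calibration, finish_job, search_frame, cut_out gives the robot as it stands.
- The arm moves only by the tool arm_command, never from a script. Its argument "rows" is a list of rows, each an object with "fingers": the opening in per cent of the stroke, from 0 (shut) to 100 (fully open); "travel": the shift along the tool's x, y, z in cm, a list of three; "roll": the turn about the tool's z in degrees. A call has 1 to 10 rows; each row is the pose to reach, as a shift and turn from the pose commanded when the call began, along the tool's axes at that moment; what a row does not reach only later rows make up. A row lasts 1/10 s, in which the tool goes at most 50 mm and 8.59 degrees, less where a joint would pass 70% of its speed; a pose out of reach is approached as far as the arm can. A call with a gripper value outside its range is refused whole. The fingers move at their own pace and stop on an object; the grip force is fixed at half the most. Time passes only in rows, so rows that repeat a pose let the fingers close. It gives the time, the measured TCP pose, the force and the opening at its end, in the units of the state.
- sense(): the state, without advancing time (a new reading comes with each control period).
- capture(name): name is "side" or "top" or "wrist"; returns (picture, depth): 420x560x3 uint8, red, green, blue; 420x560 float32, m along the optical axis (not along the pixel's ray), 0 where there is no reading.
- get_calibration(name): a dict with "fov_y" (degrees; the focal length in pixels is half the picture's height over the tangent of half this angle, whatever the lens; pixels are square), "cx", "cy" (the principal point, pixels), "origin" and "attitude" of the camera in the world; the wrist camera has in their place "mount" (4x4, takes a point from camera to tool coordinates, whose origin is the TCP and whose axes are the flange's). Camera axes: x right, y down, z forward; pixel columns grow to the right and rows downward; lengths in m; the calibration is good to about 2 mm. A picture is of the moment at which its call begins: read the wrist's pose just before it. get_calibration takes no time and is no camera call.
- finish_job(): hands the job in, once; it reports no verdict.
Trained networks look in the newest picture that a camera, given by its name, has taken for a name from the list of things; names that differ only in an ending like _2 or _b are one class to them, and where a whole thing is asked for, a point or a joint stands for the part that bears it (a point fixed in the world has none). Each returns a list of dicts, best first, with "p" (0 to 1); they miss things now and then, are a little off and sometimes report something else, mostly with a low value. They report only what shows in the picture. A call takes as long as a camera call.
- search_frame(camera, label): "position" ([x, y, z] in m, in world coordinates, good to about 4 mm: the middle of the surface that is visible of it).
- cut_out(camera, label): "mask" (420x560 bool, what is visible of it).
The state is a dict: "time_s": time; "joints": joint angles; "joint_velocities": joint speeds; "effort": joint torques, N m; "tcp_pos": TCP position; "ee_rot": TCP orientation; "wrist_force": force on the tool from outside, world axes, zero at the start; "moment": the same for the moment, N m; "gripper_width": opening from 0.0 (shut) to 1.0 (fully open).
Only numpy, scipy, OpenCV 4.12 (cv2) and the standard library are available. Lean on these libraries where they do the work, as an engineer would, in place of code of your own. Each camera call takes 0.05 s, during which the arm holds its last target. There are 200 camera calls.

## Working session

There is one attempt and no reset: what is moved stays moved. The work goes in short steps, Python scripts to look and compute and a tool call to move; the robot and the scene stay as the last step left them, time stands still between calls to the robot, and variables do not carry over. Pictures are saved under pics/ and viewed, about 8 in all and at most 12, crops included, and the job is handed in when it is done.

Besides the shell and the picture viewer there is one more tool, called as name([rows], argument=value, ...), one row to a line, values as JSON. arm_command: Moves the arm, as the interface text tells. Its arguments: {"type":"object","properties":{"rows":{"type":"array","items":{"type":"object","properties":{"fingers":{"type":"number"},"travel":{"type":"array","items":{"type":"number"}},"roll":{"type":"number"}}}}},"required":["rows"]}

```bash
mkdir -p pics; python3 - <<'E'
from station import *
import cv2,numpy as np
s=sense();print(s)
for c in("top","side"):
    p,d=capture(c);cv2.imwrite(f"pics/{c}0.png",p[:,:,::-1]);print(c,get_calibration(c))
    np.save(f"{c}0.npy",d)
    for l in("tape_centre","drawer_pad","unit","drawer_panel","can","spool_0","spool_1","wax_pot","masking_tape"):
        print(l,[(np.round(r["position"],3).tolist(),round(r["p"],2)) for r in search_frame(c,l)])
E
```

```text
{'time_s': 0.0, 'joints': array([ 8.46038063e+01,  2.20901480e+01,  3.80788398e-01, -2.85580561e-02,
       -6.84108888e+01, -1.48157659e+01]), 'joint_velocities': array([ 0.06325927,  0.05114214, -0.11334513,  0.02257795, -0.14296858,
       -0.1423424 ]), 'effort': array([ 1.71238271e-04, -3.90663493e+01,  1.87403315e+01,  4.21980724e+00,
        1.09418490e-02, -1.79092840e-04]), 'tcp_pos': array([0.2157261 , 0.58598177, 0.23247404]), 'ee_rot': array([[ 9.38357410e-01, -3.45665934e-01, -6.58776326e-04],
       [-3.45666550e-01, -9.38355184e-01, -2.04579993e-03],
       [ 8.89971636e-05,  2.14740847e-03, -9.99997690e-01]]), 'wrist_force': array([ 0.60891218, -0.76072955, -0.40565726]), 'moment': array([ 0.00191175,  0.02654986, -0.00226102]), 'gripper_width': 1.0003546676043058}
top {'fov_y': 54.4459158992198, 'cx': 272.71442874807394, 'cy': 204.36290163637034, 'origin': array([0.35288159, 0.05293484, 1.23548608]), 'attitude': array([[-0.02254533, -0.9872866 ,  0.1573432 ],
       [-0.99965501,  0.02014111, -0.01685807],
       [ 0.01347468, -0.15766899, -0.98740008]])}
tape_centre
[... 481 characters left out ...]
92844, 'cx': 279.405162638884, 'cy': 206.76507877987552, 'origin': array([-0.44210029, -0.61630734,  0.95062951]), 'attitude': array([[ 0.55752878, -0.47776735,  0.67889618],
       [-0.83011772, -0.32886684,  0.45027899],
       [ 0.00813784, -0.81460724, -0.57995587]])}
tape_centre [([0.497, 0.168, 0.039], 0.8)]
drawer_pad [([0.6, -0.108, 0.072], 0.6)]
unit [([0.667, -0.135, 0.096], 0.73)]
drawer_panel [([0.594, -0.108, 0.074], 0.78), ([0.667, -0.138, 0.094], 0.27)]
can [([0.659, 0.28, 0.068], 0.71)]
spool_0 [([0.626, 0.17, 0.028], 0.72), ([0.4, -0.344, 0.029], 0.69)]
spool_1 [([0.626, 0.17, 0.028], 0.72), ([0.4, -0.344, 0.029], 0.69)]
wax_pot []
masking_tape [([0.697, 0.15, 0.022], 0.84)]
```

View pics/top0.png

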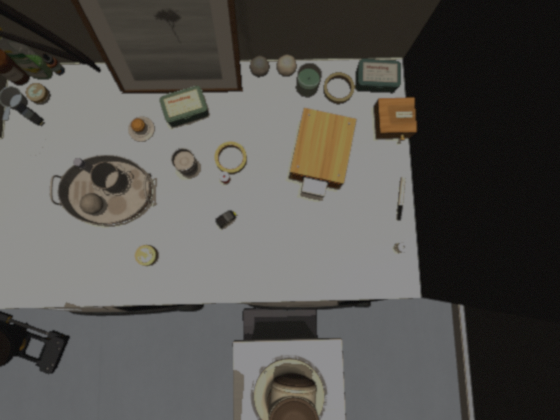

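View pics/side0.png

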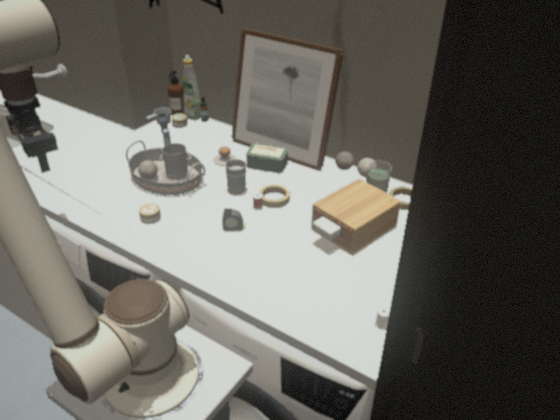

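The top view shows the box at about (322,147) with its pad at (315,187), the tape measure at (226,218) and a spool at (224,178). The side view agrees: box at (355,215), pad at (327,228), tape at (232,219). Next I fit the geometry from both depth maps.

```bash
cat > h.py <<'E'
import numpy as np,cv2
from station import *
def cloud(d,cal,pose=None):
    f=d.shape[0]/2/np.tan(np.radians(cal["fov_y"]/2));v,u=np.indices(d.shape)
    P=np.stack([(u-cal["cx"])/f*d,(v-cal["cy"])/f*d,d],-1)
    if pose is None: P=P@np.array(cal["attitude"]).T+cal["origin"]
    else:
        M=np.array(cal["mount"]);P=(P@M[:3,:3].T+M[:3,3])@pose["ee_rot"].T+pose["tcp_pos"]
    P[d<=0]=np.nan;return P
def sel(P,lo,hi):
    Q=P.reshape(-1,3);return Q[np.all((Q>lo)&(Q<hi),1)]
def rect(Q):
    (c,s,a)=cv2.minAreaRect((Q[:,:2]*1000).astype(np.float32));return np.round(c,1),np.round(s,1),round(a,1)
E
python3 - <<'E'
from h import *
for c in("top","side"):
    d=np.load(c+"0.npy");P=cloud(d,get_calibration(c))
    print(c,"table",np.nanmedian(sel(P,[.4,-.1,-.03],[.5,.1,.03])[:,2]))
    Q=sel(P,[.5,-.3,.084],[.9,.05,.105]);print("roof",len(Q),np.median(Q[:,2]),rect(Q))
    Q=sel(P,[.5,-.25,.055],[.63,.0,.082]);print("pad",len(Q),np.median(Q[:,2]),rect(Q))
    Q=sel(P,[.45,.1,.02],[.56,.23,.08]);print("tape",len(Q),np.percentile(Q[:,2],[50,95]),rect(Q))
    Q=sel(P,[.45,.1,.05],[.56,.23,.08]);print("tape top",len(Q),rect(Q), Q.mean(0))
    Q=sel(P,[.58,.14,.015],[.645,.21,.08]);print("spool",len(Q),Q.mean(0))
E
```

```text
top table 0.00048241612501231934
roof 3670 0.09247024784350044 (array([ 748. , -123.9]), array([171.8, 291.6]), 80.3)
pad 478 0.07427396545104292 (array([589.6, -89.2]), array([154. ,  48.4]), 76.9)
tape 221 [0.05974189 0.06652123] (array([503.9, 174.3]), array([29.3, 59.4]), 34.6)
tape top 166 (array([502.7, 176.1]), array([29.3, 48.9]), 34.6) [0.5023957  0.17588048 0.06070811]
spool 94 [0.62997895 0.17695046 0.03988067]
side table 6.711968341743813e-05
roof 2434 0.09193617373019941 (array([ 747.7, -123.8]), array([173.6, 291.1]), 80.1)
pad 718 0.07278636059070831 (array([593.7, -99.1]), array([164.9,  72.5]), 90.0)
tape 318 [0.04649792 0.06422758] (array([502.7, 174.4]), array([34.7, 57.8]), 35.2)
tape top 138 (array([501.7, 175.5]), array([34.4, 46.1]), 32.5) [0.49901911 0.17470915 0.05859296]
spool 107 [0.62741987 0.17456229 0.03418344]
```

```bash
python3 - <<'E'
from h import *
for c in("top","side"):
    d=np.load(c+"0.npy");P=cloud(d,get_calibration(c))
    Q=sel(P,[.55,-.26,.087],[.82,.02,.098])
    m=np.zeros((400,400),np.uint8); ij=((Q[:,:2]-[.5,-.3])*1000).astype(int); m[ij[:,0],ij[:,1]]=1
    m=cv2.morphologyEx(m,cv2.MORPH_CLOSE,np.ones((7,7)));m=cv2.morphologyEx(m,cv2.MORPH_OPEN,np.ones((25,25)))
    X=np.argwhere(m)+[500,-300]
    r=cv2.minAreaRect(X.astype(np.float32));print(c,r)
    a=np.radians(r[2]); a=a if abs(a)<np.pi/4 else a-np.pi/2
    R=np.array([[np.cos(a),-np.sin(a)],[np.sin(a),np.cos(a)]])
    A=P.reshape(-1,3).copy();A[:,:2]=(A[:,:2]-np.array(r[0])/1000)@R
    B=A[(abs(A[:,1])<.06)&(A[:,0]<-.1)&(A[:,0]>-.2)&(A[:,2]>.068)&(A[:,2]<.08)]
    print("pad local min/max",np.percentile(B,[1,50,99],axis=0).round(4).tolist(),"deg",np.degrees(a))
    B=A[(abs(A[:,1])<.03)&(A[:,0]<-.13)&(A[:,0]>-.2)&(A[:,2]>.052)&(A[:,2]<.066)]
    if len(B):print("padface",len(B),np.median(B,0))
    for lx in(-.146,-.102):print("x",lx,np.array(r[0])/1000+R@[lx,0])
E
```

```text
top ((707.945556640625, -117.2269287109375), (160.01605224609375, 200.70074462890625), 76.50426483154297)
pad local min/max [[-0.1452, -0.0455, 0.069], [-0.1224, 0.0007, 0.0744], [-0.1006, 0.0468, 0.0796]] deg -13.495735168457028
padface 15 [-0.14492013  0.0066072   0.05664449]
x -0.146 [ 0.56597701 -0.08315447]
x -0.102 [ 0.60876205 -0.09342288]
side ((704.2177734375, -117.10700988769531), (158.96246337890625, 196.49977111816406), 76.71513366699219)
pad local min/max [[-0.1431, -0.0347, 0.0686], [-0.122, -0.0019, 0.0738], [-0.1003, 0.0361, 0.0781]] deg -13.284866333007807
padface 70 [-1.39818090e-01 -2.08014028e-05  5.90845168e-02]
x -0.146 [ 0.56212479 -0.08355728]
x -0.102 [ 0.60494733 -0.09366816]
```

```bash
cat >> h.py <<'E'
BC=np.array([.7065,-.117]);BY=-13.4
def b2w(x,y,z):
    a=np.radians(BY);return np.array([BC[0]+x*np.cos(a)-y*np.sin(a),BC[1]+x*np.sin(a)+y*np.cos(a),z])
def w2b(p):
    a=np.radians(BY);d=np.array(p[:2])-BC;return np.array([d[0]*np.cos(a)+d[1]*np.sin(a),-d[0]*np.sin(a)+d[1]*np.cos(a),p[2]])
def go(p,yaw,s=None):
    s=s or sense();R=s["ee_rot"];cur=np.degrees(np.arctan2(R[1,0],R[0,0]))
    print("t",s["time_s"],"tcp",s["tcp_pos"].round(4),"box",w2b(s["tcp_pos"]).round(4),"F",s["wrist_force"].round(1),"w",round(s["gripper_width"],3))
    print("travel",(R.T@(np.array(p)-s["tcp_pos"])*100).round(2),"roll",round((cur-yaw+180)%360-180,2))
E
python3 -c "
from h import *
go(b2w(-.19,0,.2),-13.4)"
```

```text
t 1.0 tcp [0.2159 0.5865 0.2335] box [-0.6403  0.5707  0.2335] F [-0.2 -0.5 -0.4] w 0.999
travel [51.48 51.32  3.35] roll -6.81
```

arm_command([
  {"fingers": 0, "travel": [2, 2, 0], "roll": 0},
  {"fingers": 0, "travel": [5, 5, 0.3], "roll": -1},
  {"fingers": 0, "travel": [8.4, 8.4, 0.5], "roll": -2},
  {"fingers": 0, "travel": [11.8, 11.8, 0.8], "roll": -3},
  {"fingers": 0, "travel": [15.2, 15.2, 1], "roll": -4},
  {"fingers": 0, "travel": [18.6, 18.6, 1.2], "roll": -5},
  {"fingers": 0, "travel": [22, 22, 1.4], "roll": -6},
  {"fingers": 0, "travel": [25.4, 25.4, 1.7], "roll": -6.8},
  {"fingers": 0, "travel": [28, 28, 1.9], "roll": -6.8},
  {"fingers": 0, "travel": [29, 29, 2], "roll": -6.8},
])

```text
time_s: 2.0
tcp_pos: [0.3883, 0.2113, 0.2136]
ee_rot: [[0.972, -0.235, -0.0], [-0.235, -0.972, -0.0], [-0.0, 0.0, -1.0]]
wrist_force: [0.7, 1.1, 0.4]
gripper_width: 0.173
```

```bash
python3 -c "
from h import *
go(b2w(-.19,0,.1),-13.4)"
```

```text
t 2.0 tcp [0.3883 0.2113 0.2136] box [-0.3857  0.2456  0.2136] F [0.7 1.1 0.4] w 0.173
travel [19.65 24.5  11.37] roll -0.19
```

arm_command([
  {"fingers": 0, "travel": [3, 4, 1], "roll": 0},
  {"fingers": 0, "travel": [6, 8, 2], "roll": 0},
  {"fingers": 0, "travel": [9, 12, 3], "roll": 0},
  {"fingers": 0, "travel": [12, 16, 5], "roll": 0},
  {"fingers": 0, "travel": [15, 20, 7], "roll": 0},
  {"fingers": 0, "travel": [18, 23, 9], "roll": 0},
  {"fingers": 0, "travel": [19.6, 24.5, 11], "roll": -0.2},
  {"fingers": 0, "travel": [19.6, 24.5, 13], "roll": -0.2},
  {"fingers": 0, "travel": [19.6, 24.5, 15], "roll": -0.2},
  {"fingers": 0, "travel": [19.6, 24.5, 15.2], "roll": -0.2},
])

```text
time_s: 3.0
tcp_pos: [0.5199, -0.0703, 0.0592]
ee_rot: [[0.973, -0.23, -0.006], [-0.23, -0.973, -0.001], [-0.005, 0.002, -1.0]]
wrist_force: [-0.0, -0.5, -0.1]
gripper_width: 0.005
```

```bash
python3 -c "
from h import *
go(b2w(-.146-.0095,0,.062),-13.4)
s=sense();p,d=capture('side');np.save('s1.npy',d);cv2.imwrite('pics/side1.png',cv2.resize(p[150:330,220:460,::-1],None,fx=3,fy=3))"
```

```text
t 3.0 tcp [ 0.5199 -0.0703  0.0592] box [-0.1923  0.0022  0.0592] F [-0.  -0.5 -0.1] w 0.005
travel [ 3.68  0.23 -0.3 ] roll 0.11
```

View pics/side1.png

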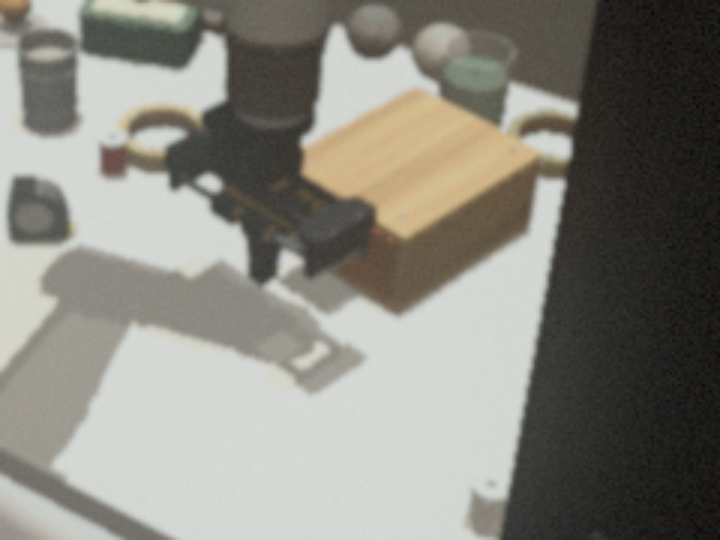

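The closed fingers stand just in front of the pad (around (265,265) in the crop), and nothing is touching. I approach slowly to feel for contact.

arm_command([
  {"fingers": 0, "travel": [1, 0.2, -0.3], "roll": 0.1},
  {"fingers": 0, "travel": [2, 0.2, -0.3], "roll": 0.1},
  {"fingers": 0, "travel": [2.5, 0.2, -0.3], "roll": 0.1},
  {"fingers": 0, "travel": [2.8, 0.2, -0.3], "roll": 0.1},
  {"fingers": 0, "travel": [3.1, 0.2, -0.3], "roll": 0.1},
  {"fingers": 0, "travel": [3.4, 0.2, -0.3], "roll": 0.1},
  {"fingers": 0, "travel": [3.7, 0.2, -0.3], "roll": 0.1},
  {"fingers": 0, "travel": [4.0, 0.2, -0.3], "roll": 0.1},
  {"fingers": 0, "travel": [4.2, 0.2, -0.3], "roll": 0.1},
  {"fingers": 0, "travel": [4.3, 0.2, -0.3], "roll": 0.1},
])

```text
time_s: 4.05
tcp_pos: [0.5608, -0.0813, 0.0641]
ee_rot: [[0.973, -0.231, -0.006], [-0.231, -0.973, 0.0], [-0.005, 0.001, -1.0]]
wrist_force: [-5.3, 2.5, 3.9]
gripper_width: 0.007
```

```bash
python3 -c "
from h import *
go(b2w(-.146-.0095,0,.062),-13.4)"
```

```text
t 4.05 tcp [ 0.5608 -0.0813  0.0641] box [-0.1501  0.001   0.0641] F [-5.3  2.5  3.9] w 0.007
travel [-0.54  0.1   0.21] roll 0.04
```

arm_command([
  {"fingers": 0, "travel": [0.2, 0, 0.1], "roll": 0},
  {"fingers": 0, "travel": [0.4, 0, 0.1], "roll": 0},
  {"fingers": 0, "travel": [0.55, 0, 0.1], "roll": 0},
  {"fingers": 0, "travel": [0.65, 0, 0.1], "roll": 0},
  {"fingers": 0, "travel": [0.7, 0, 0.1], "roll": 0},
  {"fingers": 0, "travel": [0.7, 0, 0.1], "roll": 0},
])

```text
time_s: 4.65
tcp_pos: [0.5674, -0.083, 0.0631]
ee_rot: [[0.973, -0.231, -0.006], [-0.231, -0.973, -0.0], [-0.006, 0.001, -1.0]]
wrist_force: [-4.9, 1.5, 3.3]
gripper_width: 0.005
```

```bash
python3 -c "
from h import *
go(b2w(-.146-.0095,0,.062),-13.4)"
```

```text
t 4.65 tcp [ 0.5674 -0.083   0.0631] box [-0.1432  0.0008  0.0631] F [-4.9  1.5  3.3] w 0.005
travel [-1.23  0.08  0.11] roll 0.05
```

arm_command([
  {"fingers": 0, "travel": [0.1, 0, 0], "roll": 0},
  {"fingers": 0, "travel": [0.15, 0, 0], "roll": 0},
  {"fingers": 0, "travel": [0.15, 0, 0], "roll": 0},
])

```text
time_s: 4.95
tcp_pos: [0.5687, -0.0834, 0.0631]
ee_rot: [[0.973, -0.231, -0.006], [-0.231, -0.973, -0.0], [-0.006, 0.001, -1.0]]
wrist_force: [-5.1, 2.0, 3.5]
gripper_width: 0.007
```

arm_command([
  {"fingers": 0, "travel": [0.1, 0, 0], "roll": 0},
  {"fingers": 0, "travel": [0.15, 0, 0], "roll": 0},
  {"fingers": 0, "travel": [0.15, 0, 0], "roll": 0},
])

```text
time_s: 5.25
tcp_pos: [0.5702, -0.0837, 0.0631]
ee_rot: [[0.973, -0.231, -0.006], [-0.231, -0.973, -0.0], [-0.006, 0.001, -1.0]]
wrist_force: [-4.1, 1.8, 3.6]
gripper_width: 0.002
```

arm_command([
  {"fingers": 0, "travel": [0.1, 0, 0], "roll": 0},
  {"fingers": 0, "travel": [0.15, 0, 0], "roll": 0},
  {"fingers": 0, "travel": [0.15, 0, 0], "roll": 0},
])

```text
time_s: 5.55
tcp_pos: [0.5716, -0.0841, 0.0631]
ee_rot: [[0.973, -0.231, -0.006], [-0.231, -0.973, 0.0], [-0.006, 0.001, -1.0]]
wrist_force: [-5.6, 1.1, 2.9]
gripper_width: 0.006
```

arm_command([
  {"fingers": 0, "travel": [0.1, 0, 0], "roll": 0},
  {"fingers": 0, "travel": [0.15, 0, 0], "roll": 0},
  {"fingers": 0, "travel": [0.15, 0, 0], "roll": 0},
])

```text
time_s: 5.85
tcp_pos: [0.5729, -0.0844, 0.0631]
ee_rot: [[0.973, -0.231, -0.006], [-0.231, -0.973, 0.0], [-0.006, 0.001, -1.0]]
wrist_force: [-5.4, 1.0, 3.8]
gripper_width: 0.001
```

arm_command([
  {"fingers": 0, "travel": [0.1, 0, 0], "roll": 0},
  {"fingers": 0, "travel": [0.15, 0, 0], "roll": 0},
  {"fingers": 0, "travel": [0.15, 0, 0], "roll": 0},
])

```text
time_s: 6.15
tcp_pos: [0.5744, -0.0848, 0.0631]
ee_rot: [[0.973, -0.231, -0.006], [-0.231, -0.973, 0.0], [-0.006, 0.001, -1.0]]
wrist_force: [-6.4, 1.6, 4.2]
gripper_width: 0.007
```

arm_command([
  {"fingers": 0, "travel": [0.1, 0, 0], "roll": 0},
  {"fingers": 0, "travel": [0.15, 0, 0], "roll": 0},
  {"fingers": 0, "travel": [0.15, 0, 0], "roll": 0},
])

```text
time_s: 6.45
tcp_pos: [0.5758, -0.0851, 0.0631]
ee_rot: [[0.973, -0.231, -0.007], [-0.231, -0.973, 0.0], [-0.006, 0.002, -1.0]]
wrist_force: [-5.2, 1.3, 4.0]
gripper_width: 0.008
```

arm_command([
  {"fingers": 0, "travel": [0.1, 0, 0], "roll": 0},
  {"fingers": 0, "travel": [0.15, 0, 0], "roll": 0},
  {"fingers": 0, "travel": [0.15, 0, 0], "roll": 0},
])

```text
time_s: 6.75
tcp_pos: [0.5765, -0.0853, 0.0631]
ee_rot: [[0.973, -0.231, -0.008], [-0.231, -0.973, 0.0], [-0.008, 0.002, -1.0]]
wrist_force: [-7.3, 2.5, 5.1]
gripper_width: 0.002
```

The arm has started to lag its target, so the stop is likely beginning here. I switch to smaller steps.

arm_command([
  {"fingers": 0, "travel": [0.08, 0, 0], "roll": 0},
  {"fingers": 0, "travel": [0.08, 0, 0], "roll": 0},
  {"fingers": 0, "travel": [0.08, 0, 0], "roll": 0},
])

```text
time_s: 7.05
tcp_pos: [0.5771, -0.0854, 0.063]
ee_rot: [[0.973, -0.231, -0.009], [-0.231, -0.973, 0.0], [-0.008, 0.002, -1.0]]
wrist_force: [-7.0, 3.2, 5.6]
gripper_width: 0.005
```

arm_command([
  {"fingers": 0, "travel": [0.1, 0, 0], "roll": 0},
  {"fingers": 0, "travel": [0.1, 0, 0], "roll": 0},
  {"fingers": 0, "travel": [0.1, 0, 0], "roll": 0},
])

```text
time_s: 7.35
tcp_pos: [0.5775, -0.0855, 0.0631]
ee_rot: [[0.973, -0.231, -0.01], [-0.231, -0.973, 0.0], [-0.01, 0.002, -1.0]]
wrist_force: [-8.6, 3.7, 6.6]
gripper_width: 0.008
```

arm_command([
  {"fingers": 0, "travel": [0.1, 0, 0], "roll": 0},
  {"fingers": 0, "travel": [0.1, 0, 0], "roll": 0},
  {"fingers": 0, "travel": [0.1, 0, 0], "roll": 0},
])

```text
time_s: 7.65
tcp_pos: [0.5778, -0.0856, 0.0631]
ee_rot: [[0.973, -0.231, -0.011], [-0.231, -0.973, 0.001], [-0.011, 0.002, -1.0]]
wrist_force: [-9.8, 4.1, 7.7]
gripper_width: 0.004
```

arm_command([
  {"fingers": 0, "travel": [0.1, 0, 0], "roll": 0},
  {"fingers": 0, "travel": [0.2, 0, 0], "roll": 0},
  {"fingers": 0, "travel": [0.2, 0, 0], "roll": 0},
  {"fingers": 0, "travel": [0.2, 0, 0], "roll": 0},
])

```text
time_s: 8.05
tcp_pos: [0.5785, -0.0858, 0.063]
ee_rot: [[0.973, -0.231, -0.014], [-0.231, -0.973, 0.001], [-0.014, 0.002, -1.0]]
wrist_force: [-12.5, 6.4, 10.8]
gripper_width: 0.004
```

About 13.6 N along the press axis, with the position stalled, is a full stroke. Now I let go and retreat well clear of the opening drawer.

arm_command([
  {"fingers": 0, "travel": [-3, 0, 0], "roll": 0},
  {"fingers": 0, "travel": [-7, 0, 0], "roll": 0},
  {"fingers": 0, "travel": [-11.5, 0, 0], "roll": 0},
  {"fingers": 0, "travel": [-16, 0, -0.5], "roll": 0},
  {"fingers": 0, "travel": [-17, 1, -4], "roll": 4},
  {"fingers": 50, "travel": [-17, -1, -8], "roll": 8},
  {"fingers": 100, "travel": [-17, -4, -12], "roll": 14},
  {"fingers": 100, "travel": [-15, -8, -13], "roll": 22},
  {"fingers": 100, "travel": [-14, -12, -13], "roll": 30},
  {"fingers": 100, "travel": [-13, -16, -13], "roll": 38},
])

```text
time_s: 9.05
tcp_pos: [0.4962, 0.1007, 0.1947]
ee_rot: [[0.621, -0.784, 0.003], [-0.784, -0.621, 0.001], [0.001, -0.003, -1.0]]
wrist_force: [1.0, -0.9, 0.0]
gripper_width: 0.376
```

```bash
python3 -c "
from h import *
go([.503,.1745,.15],-55.4)
for c in ('top','side'):
    p,d=capture(c);P=cloud(d,get_calibration(c));A=np.array([w2b(q) for q in sel(P,[.4,-.25,.068],[.62,.06,.082])])
    A=A[abs(A[:,1])<.05];print(c,len(A),np.percentile(A,[1,50,99],axis=0).round(4).tolist() if len(A) else '')
    Q=sel(P,[.45,.1,.02],[.56,.23,.08]);print('tape',len(Q),rect(Q))"
```

```text
t 9.05 tcp [0.4962 0.1007 0.1947] box [-0.2551  0.1631  0.1947] F [ 1.  -0.9  0. ] w 0.376
travel [-5.36 -5.1   4.49] roll 3.76
top 424 [[-0.2019, -0.0367, 0.0693], [-0.1768, 0.0016, 0.0749], [-0.1493, 0.0421, 0.0817]]
tape 0 (array([0., 0.]), array([0., 0.]), 0.0)
side 433 [[-0.2081, -0.0476, 0.0681], [-0.1783, -0.0024, 0.0745], [-0.1528, 0.0478, 0.0818]]
tape 317 (array([503., 175.]), array([34.8, 58. ]), 37.1)
```

arm_command([
  {"fingers": 100, "travel": [-2, -2, -1], "roll": 2},
  {"fingers": 100, "travel": [-4, -4, -1], "roll": 3.8},
  {"fingers": 100, "travel": [-5.4, -5.1, -1], "roll": 3.8},
  {"fingers": 100, "travel": [-5.4, -5.1, -1], "roll": 3.8},
  {"fingers": 100, "travel": [-5.4, -5.1, -1], "roll": 3.8},
  {"fingers": 100, "travel": [-5.4, -5.1, -1], "roll": 3.8},
])

```text
time_s: 9.75
tcp_pos: [0.5008, 0.1722, 0.2034]
ee_rot: [[0.572, -0.82, -0.001], [-0.82, -0.572, -0.001], [0.0, 0.001, -1.0]]
wrist_force: [0.2, -0.4, 0.4]
gripper_width: 0.971
```

```bash
python3 -c "
from h import *
s=sense();p,d=capture('wrist');cv2.imwrite('pics/w1.png',p[:,:,::-1]);P=cloud(d,get_calibration('wrist'),s)
print(get_calibration('wrist')['mount'].round(3).tolist())
Q=sel(P,[.44,.1,.02],[.57,.25,.08]);print('tape',len(Q),rect(Q),np.percentile(Q[:,2],[5,50,95]))
Q=sel(P,[.44,.1,.05],[.57,.25,.08]);print('top',len(Q),rect(Q))
print('table',np.median(sel(P,[.4,.05,-.03],[.6,.3,.015])[:,2]))
go([.503,.175,.15],-55.4)
for c in ('top','side'):
    p,d=capture(c);P=cloud(d,get_calibration(c));A=np.array([w2b(q) for q in sel(P,[.4,-.25,.068],[.62,.06,.082])])
    A=A[abs(A[:,1])<.05];print(c,len(A),np.percentile(A,[1,50,99],axis=0).round(4).tolist())"
```

```text
[[0.0, -0.967, -0.254, 0.069], [1.0, 0.0, 0.0, -0.0], [0.0, -0.254, 0.967, -0.151], [0.0, 0.0, 0.0, 1.0]]
tape 1787 (array([506.5, 171.4]), array([29.1, 54.9]), 36.8) [0.02945758 0.06001653 0.06388824]
top 1443 (array([503.9, 174.1]), array([28.1, 47.3]), 36.2)
table -0.00017276483416178712
t 9.8 tcp [0.5009 0.1722 0.2035] box [-0.267   0.2336  0.2035] F [ 0.4  0.1 -0.2] w 0.982
travel [-0.11 -0.34  5.35] roll 0.26
top 433 [[-0.2517, -0.0369, 0.0693], [-0.2268, 0.0024, 0.0747], [-0.1986, 0.043, 0.0817]]
side 437 [[-0.2527, -0.0449, 0.0684], [-0.2236, -0.0024, 0.0742], [-0.198, 0.0471, 0.0815]]
```

View pics/w1.png

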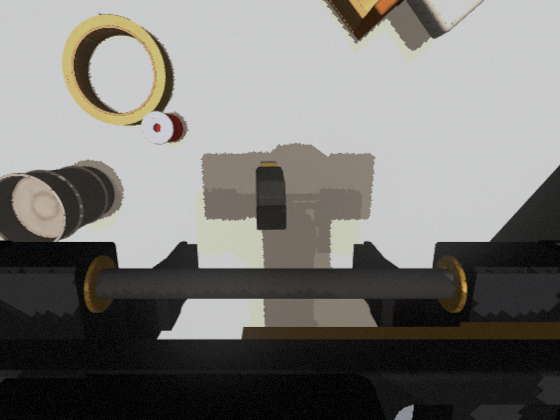

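The tape measure sits centred between the fingers at (271,195), aligned with the jaws, its hook end up at (268,163). The drawer is fully open, with its pad face at -0.253 in box x.

```bash
python3 -c "
from h import *
go([.504,.174,.035],-54)"
```

```text
t 9.9 tcp [0.5011 0.1723 0.2036] box [-0.2669  0.2338  0.2036] F [ 0.4 -0.3 -0.1] w 0.993
travel [ 0.03 -0.34 16.86] roll -1.15
```

arm_command([
  {"fingers": 100, "travel": [0, -0.3, 4], "roll": -1},
  {"fingers": 100, "travel": [0, -0.3, 8], "roll": -1},
  {"fingers": 100, "travel": [0, -0.3, 12], "roll": -1},
  {"fingers": 100, "travel": [0, -0.3, 15], "roll": -1},
  {"fingers": 100, "travel": [0, -0.3, 16.5], "roll": -1},
  {"fingers": 100, "travel": [0, -0.3, 16.8], "roll": -1},
  {"fingers": 60, "travel": [0, -0.3, 16.8], "roll": -1},
  {"fingers": 30, "travel": [0, -0.3, 16.8], "roll": -1},
  {"fingers": 0, "travel": [0, -0.3, 16.8], "roll": -1},
  {"fingers": 0, "travel": [0, -0.3, 16.8], "roll": -1},
])

```text
time_s: 10.9
tcp_pos: [0.5041, 0.1752, 0.0366]
ee_rot: [[0.586, -0.81, 0.002], [-0.81, -0.586, 0.001], [0.0, -0.002, -1.0]]
wrist_force: [0.4, -0.9, -0.7]
gripper_width: 0.721
```

arm_command([
  {"fingers": 0, "travel": [0, 0, 0], "roll": 0},
  {"fingers": 0, "travel": [0, 0, 0], "roll": 0},
  {"fingers": 0, "travel": [0, 0, 0], "roll": 0},
  {"fingers": 0, "travel": [0, 0, 0], "roll": 0},
])

```text
time_s: 11.3
tcp_pos: [0.5038, 0.175, 0.0356]
ee_rot: [[0.586, -0.81, 0.0], [-0.81, -0.586, 0.0], [0.0, -0.001, -1.0]]
wrist_force: [0.5, 1.0, 1.3]
gripper_width: 0.358
```

arm_command([
  {"fingers": 0, "travel": [0, 0, 0], "roll": 0},
  {"fingers": 0, "travel": [0, 0, 0], "roll": 0},
  {"fingers": 0, "travel": [0, 0, 0], "roll": 0},
  {"fingers": 0, "travel": [0, 0, -2], "roll": 0},
  {"fingers": 0, "travel": [0, 0, -5], "roll": 0},
  {"fingers": 0, "travel": [0, 0, -9], "roll": 0},
  {"fingers": 0, "travel": [0, 0, -12], "roll": 0},
  {"fingers": 0, "travel": [0, 0, -13], "roll": 0},
  {"fingers": 0, "travel": [0, 0, -13], "roll": 0},
])

```text
time_s: 12.2
tcp_pos: [0.5034, 0.1749, 0.1659]
ee_rot: [[0.586, -0.81, 0.001], [-0.81, -0.586, 0.001], [-0.001, -0.001, -1.0]]
wrist_force: [0.1, 0.1, -1.6]
gripper_width: 0.324
```

```bash
python3 -c "
from h import *
go(b2w(-.152,0,.165),-13.4)
s=sense();p,d=capture('wrist');cv2.imwrite('pics/w2.png',p[:,:,::-1]);P=cloud(d,get_calibration('wrist'),s)
T=(P-s['tcp_pos'])@s['ee_rot'];Q=sel(T,[-.05,-.03,-.05],[.06,.03,.09]);Q=Q[abs(Q[:,1])<.02]
print(np.percentile(Q,[1,50,99],axis=0).round(4))"
```

```text
t 12.2 tcp [0.5034 0.1749 0.1659] box [-0.2652  0.2369  0.1659] F [ 0.1  0.1 -1.6] w 0.324
travel [24.04 10.56  0.07] roll -40.73
[[-0.0141 -0.019  -0.0476]
 [ 0.014  -0.     -0.0195]
 [ 0.0367  0.0192  0.0302]]
```

View pics/w2.png

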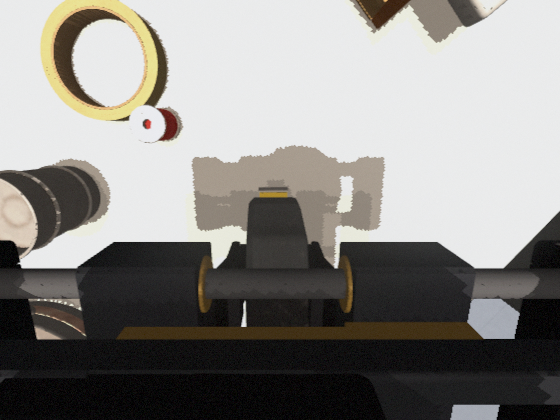

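Tape gripped upright and straight: body at (275,225), hook at (273,190), opening 28 mm. I carry it over the drawer.

arm_command([
  {"fingers": 0, "travel": [2, 1, 0], "roll": -4},
  {"fingers": 0, "travel": [5, 2.2, 0], "roll": -10},
  {"fingers": 0, "travel": [8.5, 3.7, 0], "roll": -17},
  {"fingers": 0, "travel": [12, 5.3, 0], "roll": -24},
  {"fingers": 0, "travel": [15.5, 6.8, 0], "roll": -31},
  {"fingers": 0, "travel": [19, 8.3, 0], "roll": -37},
  {"fingers": 0, "travel": [22, 9.7, 0], "roll": -40.7},
  {"fingers": 0, "travel": [24, 10.6, 0], "roll": -40.7},
  {"fingers": 0, "travel": [24, 10.6, 0], "roll": -40.7},
  {"fingers": 0, "travel": [24, 10.6, 0], "roll": -40.7},
])

```text
time_s: 13.25
tcp_pos: [0.557, -0.082, 0.1629]
ee_rot: [[0.972, -0.234, -0.005], [-0.234, -0.972, 0.0], [-0.005, 0.001, -1.0]]
wrist_force: [-0.5, -0.6, -1.5]
gripper_width: 0.33
```

```bash
python3 -c "
from h import *
s=sense();p,d=capture('wrist');cv2.imwrite('pics/w3.png',p[:,:,::-1]);P=cloud(d,get_calibration('wrist'),s)
A=np.array([w2b(q) for q in P.reshape(-1,3)[~np.isnan(P.reshape(-1,3)[:,0])]])
print('floor z',[np.median(A[(abs(A[:,0]-x)<.005)&(abs(A[:,1]-y)<.006)][:,2]).round(4) for x,y in((-.115,.04),(-.115,-.045),(-.11,0.045))])
go(b2w(-.152,0,.0515),-13.4)"
```

```text
floor z [np.float64(0.2428), np.float64(0.2424), np.float64(0.2333)]
t 13.3 tcp [ 0.5572 -0.0815  0.1635] box [-0.1534 -0.      0.1635] F [ 0.   0.7 -1.9] w 0.322
travel [ 1.90e-01 -1.00e-02  1.12e+01] roll -0.04
```

View pics/w3.png

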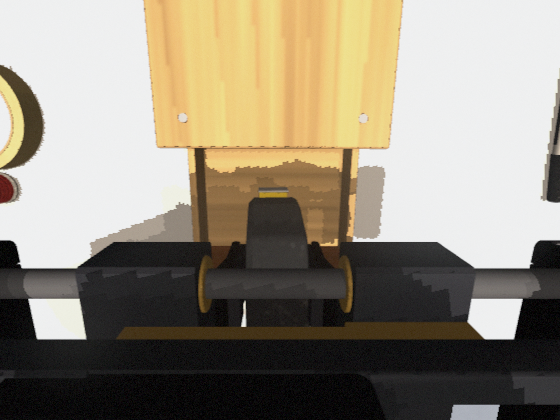

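The tape at (275,225) is centred between the drawer's side walls at columns 200 and 345, in front of the roof edge at row 148. I check the floor height without gripper pixels.

```bash
python3 -c "
from h import *
s=sense();p,d=capture('wrist');P=cloud(d,get_calibration('wrist'),s);p,d=capture('top');P2=cloud(d,get_calibration('top'))
for P in (P,P2):
    Q=sel(P,[.4,-.3,-.02],[.8,.1,.07]);A=np.array([w2b(q) for q in Q])
    B=A[(A[:,0]>-.19)&(A[:,0]<-.105)&(abs(A[:,1])<.058)&(A[:,2]<.04)];print(len(B),np.percentile(B,[5,50,95],axis=0).round(4).tolist() if len(B) else '')
go(b2w(-.152,0,.0515),-13.4)"
```

```text
7840 [[-0.1827, -0.0535, 0.0127], [-0.1348, 0.0005, 0.0138], [-0.1083, 0.0537, 0.0149]]
457 [[-0.1854, -0.0528, 0.0107], [-0.1692, 0.0038, 0.0145], [-0.1485, 0.0536, 0.0184]]
t 13.4 tcp [ 0.5578 -0.0809  0.1645] box [-0.153   0.0007  0.1645] F [ 0.4  0.5 -3.1] w 0.323
travel [ 0.12  0.06 11.3 ] roll 0.04
```

arm_command([
  {"fingers": 0, "travel": [0, 0, 3], "roll": 0},
  {"fingers": 0, "travel": [0, 0, 6], "roll": 0},
  {"fingers": 0, "travel": [0, 0, 8.5], "roll": 0},
  {"fingers": 0, "travel": [0, 0, 10], "roll": 0},
  {"fingers": 0, "travel": [0, 0, 11], "roll": 0},
  {"fingers": 0, "travel": [0, 0, 11.2], "roll": 0},
  {"fingers": 0, "travel": [0, 0, 11.2], "roll": 0},
  {"fingers": 0, "travel": [0, 0, 11.2], "roll": 0},
])

```text
time_s: 14.2
tcp_pos: [0.5593, -0.0815, 0.0546]
ee_rot: [[0.973, -0.231, 0.002], [-0.231, -0.973, 0.0], [0.002, -0.001, -1.0]]
wrist_force: [-0.3, -0.1, -1.4]
gripper_width: 0.32
```

arm_command([
  {"fingers": 0, "travel": [0, 0, 0.2], "roll": 0},
  {"fingers": 0, "travel": [0, 0, 0.35], "roll": 0},
  {"fingers": 0, "travel": [0, 0, 0.35], "roll": 0},
  {"fingers": 0, "travel": [0, 0, 0.35], "roll": 0},
])

```text
time_s: 14.6
tcp_pos: [0.5585, -0.0818, 0.0502]
ee_rot: [[0.973, -0.232, 0.0], [-0.232, -0.973, 0.0], [0.0, -0.0, -1.0]]
wrist_force: [-0.1, 0.5, -2.4]
gripper_width: 0.325
```

arm_command([
  {"fingers": 0, "travel": [0, 0, 0.05], "roll": 0},
  {"fingers": 36, "travel": [0, 0, 0.05], "roll": 0},
  {"fingers": 40, "travel": [0, 0, 0.05], "roll": 0},
  {"fingers": 45, "travel": [0, 0, 0.05], "roll": 0},
  {"fingers": 50, "travel": [0, 0, 0.05], "roll": 0},
  {"fingers": 60, "travel": [0, 0, 0.05], "roll": 0},
  {"fingers": 60, "travel": [0, 0, 0.05], "roll": 0},
  {"fingers": 60, "travel": [0, 0, 0.05], "roll": 0},
])

```text
time_s: 15.4
tcp_pos: [0.5584, -0.0817, 0.0495]
ee_rot: [[0.973, -0.232, -0.0], [-0.232, -0.973, -0.0], [-0.0, 0.0, -1.0]]
wrist_force: [0.5, 0.1, -0.6]
gripper_width: 0.587
```

arm_command([
  {"fingers": 60, "travel": [0, 0, -1], "roll": 0},
  {"fingers": 60, "travel": [0, 0, -3], "roll": 0},
  {"fingers": 60, "travel": [0, 0, -6], "roll": 0},
  {"fingers": 60, "travel": [0, 0, -9], "roll": 0},
  {"fingers": 30, "travel": [-4, 0, -11], "roll": 0},
  {"fingers": 0, "travel": [-8, 0, -11], "roll": 0},
  {"fingers": 0, "travel": [-11, 0, -11], "roll": 0},
  {"fingers": 0, "travel": [-14, 0, -11], "roll": 0},
  {"fingers": 0, "travel": [-15, 0, -11], "roll": 0},
  {"fingers": 0, "travel": [-15, 0, -11], "roll": 0},
])

```text
time_s: 16.4
tcp_pos: [0.412, -0.0468, 0.1605]
ee_rot: [[0.973, -0.231, 0.002], [-0.231, -0.973, 0.0], [0.002, -0.001, -1.0]]
wrist_force: [0.0, 0.7, 0.2]
gripper_width: 0.142
```

```bash
python3 -c "
from h import *
s=sense();p,d=capture('wrist');cv2.imwrite('pics/w4.png',p[:,:,::-1]);P=cloud(d,get_calibration('wrist'),s)
A=np.array([w2b(q) for q in sel(P,[.4,-.3,-.02],[.8,.1,.1])])
B=A[(A[:,0]>-.195)&(A[:,0]<-.11)&(abs(A[:,1])<.05)&(A[:,2]>.055)&(A[:,2]<.085)];print('tape',len(B),np.percentile(B,[1,50,99],axis=0).round(4).tolist(),rect(B))
B=A[(A[:,0]<-.2)&(abs(A[:,1])<.05)&(A[:,2]>.067)];print('pad',len(B),np.percentile(B,[1,50,99],axis=0).round(4).tolist())
go(b2w(-.254-.035,0,.062),-13.4)"
```

```text
tape 2260 [[-0.1791, -0.0159, 0.0558], [-0.1669, -0.0019, 0.0765], [-0.152, 0.0119, 0.0787]] (array([-164.8,   -2.1]), array([28.5, 30.1]), 88.3)
pad 7972 [[-0.25, -0.0462, 0.0701], [-0.2211, 0.0007, 0.074], [-0.2004, 0.0458, 0.0829]]
t 16.45 tcp [ 0.4134 -0.0468  0.1605] box [-0.3014  0.0004  0.1605] F [ 0.6  0.4 -0.4] w 0.093
travel [1.22 0.05 9.85] roll 0.05
```

View pics/w4.png

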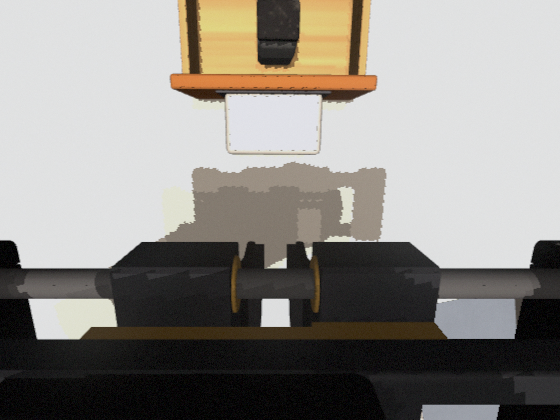

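The tape stands upright in the drawer (at (278,30), behind the orange panel) with its top at 77 mm, below the 84 mm roof underside. I go down in front of the pad at (273,125).

arm_command([
  {"fingers": 0, "travel": [0, 0, 3], "roll": 0},
  {"fingers": 0, "travel": [0, 0, 6], "roll": 0},
  {"fingers": 0, "travel": [0, 0, 8.5], "roll": 0},
  {"fingers": 0, "travel": [0, 0, 9.7], "roll": 0},
  {"fingers": 0, "travel": [0, 0, 9.8], "roll": 0},
  {"fingers": 0, "travel": [0.5, 0, 9.8], "roll": 0},
  {"fingers": 0, "travel": [1, 0, 9.8], "roll": 0},
  {"fingers": 0, "travel": [1.5, 0, 9.8], "roll": 0},
  {"fingers": 0, "travel": [2, 0, 9.8], "roll": 0},
  {"fingers": 0, "travel": [2.4, 0, 9.8], "roll": 0},
])

```text
time_s: 17.45
tcp_pos: [0.4368, -0.0526, 0.062]
ee_rot: [[0.973, -0.232, 0.001], [-0.232, -0.973, 0.0], [0.001, -0.001, -1.0]]
wrist_force: [-0.1, 1.0, -0.4]
gripper_width: 0.003
```

```bash
python3 -c "
from h import *
go(b2w(-.143,0,.062),-13.4)"
```

```text
t 17.45 tcp [ 0.4368 -0.0526  0.062 ] box [-2.773e-01  2.000e-04  6.200e-02] F [-0.1  1.  -0.4] w 0.003
travel [1.343e+01 1.000e-02 2.000e-02] roll -0.02
```

arm_command([
  {"fingers": 0, "travel": [0.5, 0, 0], "roll": 0},
  {"fingers": 0, "travel": [0.8, 0, 0], "roll": 0},
  {"fingers": 0, "travel": [1.0, 0, 0], "roll": 0},
  {"fingers": 0, "travel": [1.2, 0, 0], "roll": 0},
  {"fingers": 0, "travel": [1.4, 0, 0], "roll": 0},
  {"fingers": 0, "travel": [1.7, 0, 0], "roll": 0},
  {"fingers": 0, "travel": [2.0, 0, 0], "roll": 0},
  {"fingers": 0, "travel": [2.3, 0, 0], "roll": 0},
  {"fingers": 0, "travel": [2.6, 0, 0], "roll": 0},
  {"fingers": 0, "travel": [2.9, 0, 0], "roll": 0},
])

```text
time_s: 18.45
tcp_pos: [0.4619, -0.0593, 0.0611]
ee_rot: [[0.973, -0.233, -0.005], [-0.233, -0.973, -0.0], [-0.005, 0.001, -1.0]]
wrist_force: [-5.6, 3.7, 3.1]
gripper_width: 0.009
```

Contact at about 6 N while moving; I keep going at the same speed.

arm_command([
  {"fingers": 0, "travel": [0.3, 0, 0], "roll": 0},
  {"fingers": 0, "travel": [0.7, 0, 0], "roll": 0},
  {"fingers": 0, "travel": [1.1, 0, 0], "roll": 0},
  {"fingers": 0, "travel": [1.5, 0, 0], "roll": 0},
  {"fingers": 0, "travel": [1.9, 0, 0], "roll": 0},
  {"fingers": 0, "travel": [2.3, 0, 0], "roll": 0},
  {"fingers": 0, "travel": [2.7, 0, 0], "roll": 0},
  {"fingers": 0, "travel": [3.1, 0, 0], "roll": 0},
  {"fingers": 0, "travel": [3.5, 0, 0], "roll": 0},
  {"fingers": 0, "travel": [3.9, 0, 0], "roll": 0},
])

```text
time_s: 19.45
tcp_pos: [0.4993, -0.0685, 0.0611]
ee_rot: [[0.973, -0.233, -0.006], [-0.233, -0.973, -0.0], [-0.006, 0.002, -1.0]]
wrist_force: [-6.9, 2.6, 4.1]
gripper_width: 0.006
```

arm_command([
  {"fingers": 0, "travel": [0.4, 0, 0], "roll": 0},
  {"fingers": 0, "travel": [0.8, 0, 0], "roll": 0},
  {"fingers": 0, "travel": [1.2, 0, 0], "roll": 0},
  {"fingers": 0, "travel": [1.6, 0, 0], "roll": 0},
  {"fingers": 0, "travel": [2.0, 0, 0], "roll": 0},
  {"fingers": 0, "travel": [2.4, 0, 0], "roll": 0},
  {"fingers": 0, "travel": [2.8, 0, 0], "roll": 0},
  {"fingers": 0, "travel": [3.2, 0, 0], "roll": 0},
  {"fingers": 0, "travel": [3.5, 0, 0], "roll": 0},
  {"fingers": 0, "travel": [3.8, 0, 0], "roll": 0},
])

```text
time_s: 20.45
tcp_pos: [0.536, -0.0775, 0.0611]
ee_rot: [[0.972, -0.233, -0.007], [-0.233, -0.973, -0.0], [-0.007, 0.002, -1.0]]
wrist_force: [-6.2, 1.0, 5.1]
gripper_width: 0.008
```

```bash
python3 -c "
from h import *
go(b2w(-.143,0,.062),-13.4)"
```

```text
t 20.45 tcp [ 0.536  -0.0775  0.0611] box [-0.175  -0.001   0.0611] F [-6.2  1.   5.1] w 0.008
travel [ 3.2  -0.11 -0.11] roll -0.06
```

arm_command([
  {"fingers": 0, "travel": [0.4, 0, 0], "roll": 0},
  {"fingers": 0, "travel": [0.8, 0, 0], "roll": 0},
  {"fingers": 0, "travel": [1.2, 0, 0], "roll": 0},
  {"fingers": 0, "travel": [1.6, 0, 0], "roll": 0},
  {"fingers": 0, "travel": [2.0, 0, 0], "roll": 0},
  {"fingers": 0, "travel": [2.4, 0, 0], "roll": 0},
  {"fingers": 0, "travel": [2.7, 0, 0], "roll": 0},
  {"fingers": 0, "travel": [2.9, 0, 0], "roll": 0},
  {"fingers": 0, "travel": [3, 0, 0], "roll": 0},
  {"fingers": 0, "travel": [3, 0, 0], "roll": 0},
])

```text
time_s: 21.45
tcp_pos: [0.5655, -0.0846, 0.061]
ee_rot: [[0.973, -0.233, -0.006], [-0.233, -0.973, -0.001], [-0.006, 0.002, -1.0]]
wrist_force: [-5.0, -0.1, 3.4]
gripper_width: 0.005
```

arm_command([
  {"fingers": 0, "travel": [0.1, 0, 0], "roll": 0},
  {"fingers": 0, "travel": [0.2, 0, 0], "roll": 0},
  {"fingers": 0, "travel": [0.25, 0, 0], "roll": 0},
  {"fingers": 0, "travel": [0.25, 0, 0], "roll": 0},
])

```text
time_s: 21.85
tcp_pos: [0.5678, -0.0852, 0.061]
ee_rot: [[0.973, -0.233, -0.007], [-0.233, -0.973, -0.001], [-0.006, 0.002, -1.0]]
wrist_force: [-5.2, -0.2, 4.2]
gripper_width: 0.003
```

arm_command([
  {"fingers": 0, "travel": [0.1, 0, 0], "roll": 0},
  {"fingers": 0, "travel": [0.2, 0, 0], "roll": 0},
  {"fingers": 0, "travel": [0.25, 0, 0], "roll": 0},
  {"fingers": 0, "travel": [0.25, 0, 0], "roll": 0},
])

```text
time_s: 22.25
tcp_pos: [0.57, -0.0857, 0.061]
ee_rot: [[0.972, -0.233, -0.007], [-0.233, -0.973, -0.0], [-0.007, 0.002, -1.0]]
wrist_force: [-5.7, 0.2, 4.4]
gripper_width: 0.003
```

arm_command([
  {"fingers": 0, "travel": [0.1, 0, 0], "roll": 0},
  {"fingers": 0, "travel": [0.2, 0, 0], "roll": 0},
  {"fingers": 0, "travel": [0.25, 0, 0], "roll": 0},
  {"fingers": 0, "travel": [0.25, 0, 0], "roll": 0},
])

```text
time_s: 22.65
tcp_pos: [0.5724, -0.0863, 0.061]
ee_rot: [[0.973, -0.233, -0.007], [-0.233, -0.973, -0.0], [-0.007, 0.002, -1.0]]
wrist_force: [-5.5, -0.7, 4.5]
gripper_width: 0.007
```

arm_command([
  {"fingers": 0, "travel": [0.1, 0, 0], "roll": 0},
  {"fingers": 0, "travel": [0.2, 0, 0], "roll": 0},
  {"fingers": 0, "travel": [0.25, 0, 0], "roll": 0},
  {"fingers": 0, "travel": [0.25, 0, 0], "roll": 0},
])

```text
time_s: 23.05
tcp_pos: [0.5748, -0.0869, 0.061]
ee_rot: [[0.972, -0.233, -0.007], [-0.233, -0.973, -0.001], [-0.007, 0.002, -1.0]]
wrist_force: [-5.7, 0.5, 3.1]
gripper_width: 0.005
```

arm_command([
  {"fingers": 0, "travel": [0.1, 0, 0], "roll": 0},
  {"fingers": 0, "travel": [0.2, 0, 0], "roll": 0},
  {"fingers": 0, "travel": [0.25, 0, 0], "roll": 0},
  {"fingers": 0, "travel": [0.25, 0, 0], "roll": 0},
])

```text
time_s: 23.45
tcp_pos: [0.5763, -0.0873, 0.061]
ee_rot: [[0.972, -0.233, -0.009], [-0.233, -0.972, -0.0], [-0.009, 0.002, -1.0]]
wrist_force: [-7.6, 1.4, 6.2]
gripper_width: 0.005
```

Same stop position as before (x ≈ 0.576). I press on to roughly 13–14 N.

arm_command([
  {"fingers": 0, "travel": [0.1, 0, 0], "roll": 0},
  {"fingers": 0, "travel": [0.2, 0, 0], "roll": 0},
  {"fingers": 0, "travel": [0.25, 0, 0], "roll": 0},
  {"fingers": 0, "travel": [0.25, 0, 0], "roll": 0},
])

```text
time_s: 23.85
tcp_pos: [0.577, -0.0875, 0.061]
ee_rot: [[0.972, -0.233, -0.013], [-0.233, -0.972, 0.0], [-0.013, 0.003, -1.0]]
wrist_force: [-13.1, 3.8, 9.6]
gripper_width: 0.003
```

arm_command([
  {"fingers": 0, "travel": [0.05, 0, 0], "roll": 0},
  {"fingers": 0, "travel": [0.08, 0, 0], "roll": 0},
  {"fingers": 0, "travel": [0.08, 0, 0], "roll": 0},
])

```text
time_s: 24.15
tcp_pos: [0.5773, -0.0876, 0.061]
ee_rot: [[0.972, -0.233, -0.014], [-0.233, -0.972, 0.0], [-0.014, 0.003, -1.0]]
wrist_force: [-12.3, 4.6, 10.1]
gripper_width: 0.008
```

arm_command([
  {"fingers": 0, "travel": [-0.7, 0, 0], "roll": 0},
  {"fingers": 0, "travel": [-1.4, 0, 0], "roll": 0},
  {"fingers": 0, "travel": [-2.4, 0, 0], "roll": 0},
  {"fingers": 0, "travel": [-3.6, 0, 0], "roll": 0},
  {"fingers": 0, "travel": [-6, 0, 0], "roll": 0},
  {"fingers": 0, "travel": [-10, 0, 0], "roll": 0},
  {"fingers": 0, "travel": [-14, 0, 0], "roll": 0},
  {"fingers": 0, "travel": [-17, 0, -2], "roll": 0},
  {"fingers": 0, "travel": [-17, 0, -6], "roll": 0},
  {"fingers": 0, "travel": [-17, 0, -10], "roll": 0},
])

```text
time_s: 25.15
tcp_pos: [0.4176, -0.048, 0.1629]
ee_rot: [[0.973, -0.23, 0.001], [-0.23, -0.973, -0.0], [0.001, -0.0, -1.0]]
wrist_force: [1.7, 0.3, -0.5]
gripper_width: 0.004
```

arm_command([
  {"fingers": 0, "travel": [0, -3, -3], "roll": 0},
  {"fingers": 0, "travel": [0, -7, -3], "roll": 0},
  {"fingers": 0, "travel": [0, -11, -3], "roll": 0},
  {"fingers": 0, "travel": [0, -15, -3], "roll": 0},
  {"fingers": 0, "travel": [0, -19, -3], "roll": 0},
  {"fingers": 0, "travel": [0, -23, -3], "roll": 0},
  {"fingers": 0, "travel": [0, -25, -3], "roll": 0},
  {"fingers": 0, "travel": [0, -25, -3], "roll": 0},
  {"fingers": 0, "travel": [0, -25, -3], "roll": 0},
  {"fingers": 0, "travel": [0, -25, -3], "roll": 0},
])

```text
time_s: 26.15
tcp_pos: [0.4758, 0.1938, 0.1916]
ee_rot: [[0.972, -0.233, -0.0], [-0.233, -0.972, -0.0], [-0.0, 0.0, -1.0]]
wrist_force: [-0.3, 0.2, -0.7]
gripper_width: 0.007
```

```bash
python3 -c "
from h import *
go([.4,.2,.2],-13.4)
for c in ('top','side'):
    p,d=capture(c);cv2.imwrite(f'pics/{c}9.png',p[:,:,::-1]);P=cloud(d,get_calibration(c));A=np.array([w2b(q) for q in sel(P,[.4,-.25,.068],[.64,.06,.082])])
    A=A[(abs(A[:,1])<.05)&(A[:,0]<-.1)];print(c,len(A),np.percentile(A,[1,50,99],axis=0).round(4).tolist())
    for l in('can','spool_0','wax_pot','masking_tape'):print(l,[(np.round(r['position'],3).tolist(),round(r['p'],2)) for r in search_frame(c,l)])
"
```

```text
t 26.15 tcp [0.4758 0.1938 0.1916] box [-0.2964  0.2489  0.1916] F [-0.3  0.2 -0.7] w 0.007
travel [-7.52  1.17 -0.84] roll -0.07
top 382 [[-0.1442, -0.0343, 0.0687], [-0.1215, 0.0017, 0.0743], [-0.1002, 0.0361, 0.0809]]
can [([0.669, 0.29, 0.069], 0.62)]
spool_0 [([0.626, 0.177, 0.045], 0.62)]
wax_pot []
masking_tape [([0.693, 0.156, 0.024], 0.78)]
side 309 [[-0.1451, -0.0365, 0.0686], [-0.1222, -0.0026, 0.0743], [-0.1003, 0.0363, 0.0803]]
can [([0.653, 0.273, 0.052], 0.8)]
spool_0 [([0.396, -0.346, 0.032], 0.7), ([0.626, 0.17, 0.027], 0.56)]
wax_pot [([0.394, 0.398, 0.036], 0.63)]
masking_tape [([0.699, 0.151, 0.018], 0.57)]
```

View pics/top9.png

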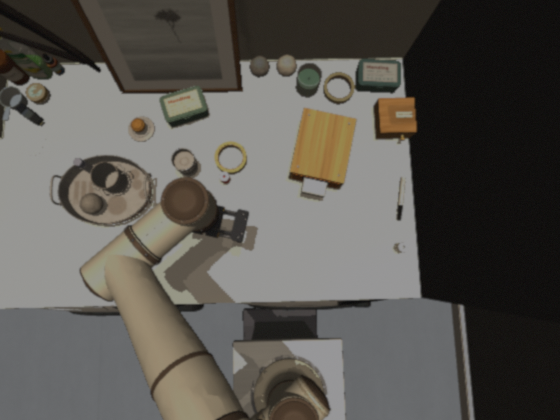

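The drawer at (315,187) is shut with its pad at the locked position (-0.145), over 1.5 s after I let go. The neighbouring items at (185,160), (231,157) and (224,178) are unmoved, and the arm is clear.

```bash
python3 -c "
from station import *
print(finish_job())"
```

```text
the job is handed in; nothing more can be done
None
```

The tape measure is in the drawer, the drawer is locked shut, and the job was handed in at about 26.5 s of the allowed 72 s.

- **Opening:** I pressed the pad until I felt the stop, about 22 mm in, at roughly 13.6 N. On letting go, the drawer glided fully open. Its pad face measured 253 mm from the box centre, against 254 mm expected.
- **Tape measure:** I gripped it across the 28 mm and set it upright on the drawer floor. Its top was at about 77 mm, which clears the box roof's underside at 84 mm.
- **Closing:** I pushed the drawer in to the stop at about 13.6 N, the highest reading of that press, and then withdrew.

**Last checks:** The pad face measured 144–145 mm from the box centre in both cameras, against 146 mm expected when locked. It was still there more than 1 s after I let go, with the gripper touching nothing.

**Other things:** Masking tape, both spools and the can were found again near their first positions, usually within about 5 mm. There were three exceptions:
- The side camera put the can about 17 mm lower and 9 mm nearer, and the wax pot went undetected in the top view. The arm was partly blocking the view, and the top camera still shows the can where it was.
- The wax pot was seen only by the side camera, 6–7 mm from its first reading in the top view.
- The spool at the right front was seen at the end only by the side camera, about 4 mm from its first reading.

**Force readings:** These come only at the end of each move, so I did not see peaks in between. During both presses I also saw an upward force of up to about 10 N. It is not included in the press figures; with it, the total is about 17–18 N.

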